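# Spatula from its hook into the amber jar

## Task

Take the spatula off its hook and stand it in the open amber jar with the blade up and the loop end down on the jar's floor; it may lean against the rim. It hangs the wrong way round for that, so lay it down flat on the counter, let go, and take it again the other way; then lower it into the jar rather than dropping it, with the jar left standing upright. Leave the jar cap, the copper diffuser plate and the lid rack alone.

Things in the scene. Friction and masses are not known exactly. Their poses are not given: they have to be found in the camera images.
- spatula: Rigid spatula, 200 mm long, 60 to 130 g: red handle with hanging loop, white blade. Origin at mid-length on its centre line, within 12 mm of the centre of mass. +z runs to the loop end, -z to the blade tip, y is its width, x its thickness. Handle z -50 to +54 mm: 22 wide, 16 thick. It starts hanging, +z up, flat faces square to the hook bar. Lying flat its origin is 8 mm up.
- spatula_loop (a point): Outermost point of the spatula's loop end (z +100 mm): a 10 mm round bead on the loop, so it will not balance on end but leans. The loop, z +54 to +97 mm, is 30 mm wide and 16 thick, with a hole right through along x, 16 mm wide and 36 mm tall (z +54 to +90 mm).
- spatula_blade (a point): Middle of the spatula's blade tip (z -100 mm). The blade, z -100 to -50 mm, is 54 mm wide and 10 thick.
- stand: Fixed steel hook stand. Origin under the post at counter level; the hook points along its own -x. Base plate 130 mm (x) by 110 mm (y), 14 thick, centred on the origin; post 16 mm thick, ball top 255 mm high. Hook: round bar 8 mm thick, axis 240 mm high, level to 96 mm out from the post, then slanting up 12 mm over the last 10 mm out.
- hook (a point): Point on the hook bar's axis where the spatula hangs, 85 mm out from the post, 240 mm high; axes as the stand's (-x outward, z up); the top of the spatula's hole rests on the bar, 4 mm above. Kept upright, the spatula must be raised 13 to 26 mm (20 is best), then drawn straight out along the hook at least 40 mm.
- jar: Open amber glass jar, loose, about 0.4 kg, 92 mm outer diameter, 95 mm high, wall 7 mm, inner floor 6 mm above its underside, mouth 77 mm wide. Origin at the centre of its underside, z up.
- jar_in (a point): Centre of the jar's inner floor.
- cap: The jar's black twist cap, loose, 94 mm across, 16 mm high, lying on the counter; leave alone. Origin at the centre of its underside.
- diffuser: Copper-tone diffuser plate, loose, 130 mm across, 7 mm thick, lying flat on the counter; leave alone. Origin at the centre of its underside.
- rack: Fixed steel rack, 120 mm (x) by 200 mm (y), holding three upright ceramic lids, 147 mm high in all; leave alone. Origin under its centre.
Things that resemble listed ones, but are neither listed nor needed, are in the scene too. There is more than one size of the spatula; the job needs the larger. Leave any yellow look-alike of the stand alone.

How it is judged:
By the outcome, as a careful person would: the job done as asked, in the order asked, and still so for the second after the job is handed in, with the robot touching nothing.
It also fails if it takes over 69 s, if anything falls off the work surface, if the arm or the gripper's body presses on something with over 40 N, if the wrist force passes 120 N, or if a joint passes its speed limit or range.

## Robot

A 6-joint arm with a two-finger parallel gripper is mounted at the origin on the work surface. World frame = base frame: x ahead of the robot, y to its left, z up, the work surface at z = 0. Lengths are in mm, angles in rad, forces in N, time in s.
With the tool pointing down it reaches from about 325 to 900 mm from the base axis. Payload 6.1 kg.
Tool frame: the origin (TCP) lies midway between the tips of the shut fingers; the grasp point (between the pads) lies 19 mm behind it; z points along the fingers, y is the line along which they close (so a half turn about z gives the same grasp; the last joint's range is limited). The gripper opens to 87 mm and grips with 3 to 60 N. Pads are 19 mm wide; open, the fingers measure 117 mm over their backs; the gripper's body (75 mm by 190 mm) begins 51 mm behind the grasp point.
Start: joints at [-1.262, 0.22, 1.526, -0, 1.395, -0.126], TCP at [263.26, -566.842, 222.538] pointing down, gripper open.
Joint ranges: [-2.98, 2.98], [-0.91, 2.08], [0.09, 2.57], [-1.24, 4.39], [0.2, 2.65], [-2.68, 2.68]. Speed limits (rad/s): [2.57, 2.57, 3.01, 3.14, 3.14, 3.14].

## Interface

Orientations are given as a unit quaternion [x, y, z, w].
In Python, from cell import env, cams gives the robot as it stands.
- The arm moves only by the shell command python3 -m inch 'ROWS' [OPENING] [FORCE]. ROWS is JSON, a list of rows, each an object of numbers: "dx", "dy", "dz": the shift along the tool's x, y, z in m; "rx", "ry", "rz": the turn, a rotation vector about the tool's x, y, z in degrees. A call has 1 to 10 rows; each row shifts and turns the commanded pose from where the row before left it, along the tool's axes as they then stand; what a row does not reach is not made up. A row lasts 1/8 s, in which the tool goes at most 62.5 mm and 10.7 degrees, less where a joint would pass 70% of its speed; a pose out of reach is approached as far as the arm can. A call with a gripper value outside its range is refused whole. OPENING is the closure, from 0 (fully open) to 1 (shut), set as the call begins (- or left out, the last holds). The fingers move at their own pace and stop on an object; FORCE is the grip in N (left out, the last holds). Time passes only in rows, so rows that do not move let the fingers close. It gives the time, the measured TCP pose, the force, the opening and the grip force at its end, in the units of the state.
- env.get_state(): the state, without advancing time (a new reading comes with each control period).
- cams.capture(name): name is "scene" or "top" or "wrist"; returns a dict with "frame" (480x640x3 uint8, red, green, blue), "camera_matrix" (3x3 intrinsics, pixels), "cam_to_world" (4x4, takes a point from camera to world coordinates); the wrist camera has in their place "T_tool_cam" (4x4, takes a point from camera to tool coordinates, whose origin is the TCP and whose axes are the flange's). Camera axes: x right, y up, looking along -z (the intrinsics and any distortion apply to the point x, -y, -z); pixel columns grow to the right and rows downward; lengths in mm; the calibration is good to about 2 mm. A picture is of the moment at which its call begins: read the wrist's pose just before it. There is no depth.
- env.job_done(): hands the job in; it is judged then, once.
The state is a dict: "clock": time; "joint_positions": joint angles; "joint_velocities": joint speeds; "joint_efforts": joint torques, N m; "ee_pos": TCP position; "ee_rot": TCP orientation; "contact_force": force on the tool from outside, world axes, zero at the start; "wrist_torque": the same for the moment, N m; "grip_width": finger opening in mm; "finger_force": force on a finger pad.
Only numpy, scipy, OpenCV 4.12 (cv2) and the standard library are available. Lean on these libraries where they do the work, as an engineer would, in place of code of your own. Each camera call takes 0.05 s, during which the arm holds its last target. There are 200 camera calls.

## Working session

There is one attempt and no reset: what is moved stays moved. The work goes in short steps, Python scripts to look and compute and a shell command to move; the robot and the scene stay as the last step left them, time stands still between calls to the robot, and variables do not carry over. Pictures are saved under pics/ and viewed, at most 12 in all, crops included, and the job is handed in when it is done.

```bash
ls; mkdir -p pics
cat > h.py <<'E'
import numpy as np, cv2
from cell import env, cams
def snap(n,f):
    s=env.get_state(); c=cams.capture(n); cv2.imwrite('pics/'+f,c['frame'][:,:,::-1]); 
    np.savez('pics/'+f+'.npz',K=c['camera_matrix'],T=c.get('cam_to_world',c.get('T_tool_cam')),p=s['ee_pos'],q=s['ee_rot'])
    return c
E
python3 - <<'E'
from h import *
for n in('scene','top'):
    c=snap(n,n+'0.png'); print({k:(v if k!='frame' else 0) for k,v in c.items()})
print(env.get_state())
E
```

```text
pics
{'frame': 0, 'camera_matrix': array([[611.5564402 ,   0.        , 317.59918369],
       [  0.        , 611.5564402 , 245.02839042],
       [  0.        ,   0.        ,   1.        ]]), 'cam_to_world': array([[-5.86350121e-01, -6.74943163e-01,  4.47934439e-01,
         1.22041580e+03],
       [ 8.10044200e-01, -4.91737662e-01,  3.19409559e-01,
         3.24001686e+02],
       [ 4.68293553e-03,  5.50132528e-01,  8.35064232e-01,
         1.16442008e+03],
       [ 0.00000000e+00,  0.00000000e+00,  0.00000000e+00,
         1.00000000e+00]])}
{'frame': 0, 'camera_matrix': array([[495.7085526 ,   0.        , 318.44473434],
       [  0.        , 495.7085526 , 244.36418462],
       [  0.        ,   0.        ,   1.        ]]), 'cam_to_world': array([[-2.07623485e-02,  9.96988273e-01, -7.47215397e-02,
         6.09540328e+02],
       [-9.99670771e-01, -1.95749674e-02,  1.65882557e-02,
        -6.12538226e+01],
       [ 1.50756247e-02,  7.50413503e-02,  9.97066458e-01,
         1.06603458e+03],
       [ 0.00000000e+00,  0.00000000e+00,  0.00000000e+00,
         1.00000000e+00]])}
{'clock': 0.1, 'joint_positions': array([-1.26212131e+00,  2.21161357e-01,  1.52748233e+00, -1.73509869e-05,
        1.39468611e+00, -1.26105538e-01]), 'joint_velocities': array([ 0.00085156, -0.00121733, -0.00280862,  0.0009037 ,  0.00107737,
       -0.00194545]), 'joint_efforts': array([ 5.12239494e-04, -4.95944238e+01, -3.88520586e+01,  7.01145502e-02,
        5.14896505e-02, -6.24648374e-05]), 'ee_pos': array([ 263.07705667, -566.32995105,  221.54551818]), 'ee_rot': array([ 9.76462946e-01,  2.15683471e-01, -8.76815293e-05, -8.64175024e-04]), 'contact_force': array([ 0.50540827, -0.23654764,  0.02079241]), 'wrist_torque': array([0.00733164, 0.00788656, 0.00030294]), 'finger_force': 0.0, 'grip_width': 86.7947092369133}
```

View pics/scene0.png

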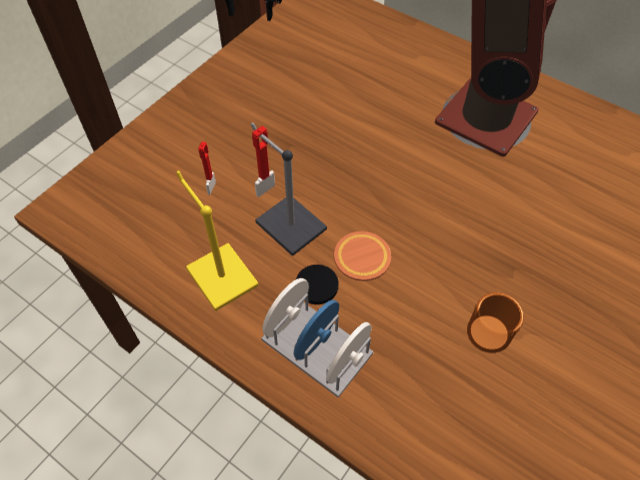

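View pics/top0.png

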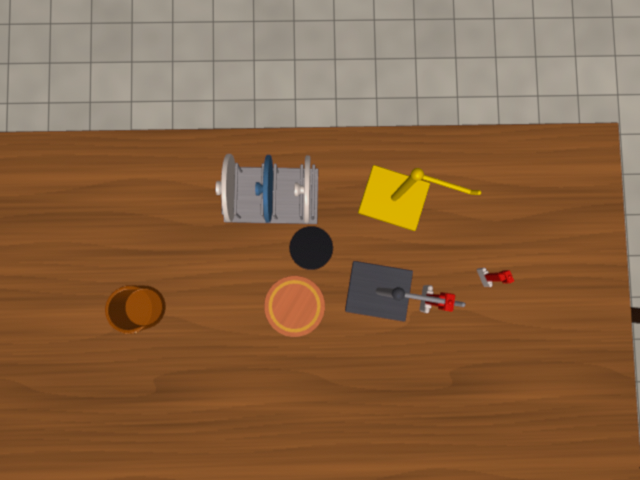

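Candidates for the spatula are the one on the grey stand (scene 262,160; top 440,300) and a smaller one (scene 207,168; top 497,277). For the stand, the grey one is at scene 290,200 and the yellow look-alike at 215,250. The amber jar is at scene 495,322. Next is a close crop of both spatulas.

```bash
cat >> h.py <<'E'
def ray(f,u,v,q=None):
    d=np.load('pics/'+f+'.npz'); K,T=d['K'],d['T']
    if 'wrist' in f:
        from scipy.spatial.transform import Rotation as R
        W=np.eye(4);W[:3,:3]=R.from_quat(d['q']).as_matrix();W[:3,3]=d['p'];T=W@T
    r=np.linalg.inv(K)@[u,v,1]; r=T[:3,:3]@[r[0],-r[1],-r[2]]; return T[:3,3],r/np.linalg.norm(r)
def atz(f,u,v,z):
    o,r=ray(f,u,v); return o+r*(z-o[2])/r[2]
def tri(*obs):
    A=np.zeros((3,3));b=np.zeros(3);P=[]
    for f,u,v in obs:
        o,r=ray(f,u,v);M=np.eye(3)-np.outer(r,r);A+=M;b+=M@o;P.append((o,r))
    x=np.linalg.solve(A,b); return x.round(1),[round(float(np.linalg.norm(np.cross(x-o,r))),1) for o,r in P]
def proj(f,p):
    d=np.load('pics/'+f+'.npz'); K,T=d['K'],d['T']
    if 'wrist' in f:
        from scipy.spatial.transform import Rotation as R
        W=np.eye(4);W[:3,:3]=R.from_quat(d['q']).as_matrix();W[:3,3]=d['p'];T=W@T
    c=np.linalg.inv(T)@np.append(p,1); x=K@[c[0],-c[1],-c[2]]; return (x[:2]/x[2]).round(1)
E
python3 - <<'E'
from h import *
a=cv2.imread('pics/scene0.png')[110:260,160:360]; b=cv2.imread('pics/top0.png')[250:350,330:530]
cv2.imwrite('pics/crop.png',np.vstack([cv2.resize(a,None,fx=2.4,fy=2.4,interpolation=cv2.INTER_CUBIC)[:360],cv2.resize(b,None,fx=2.4,fy=2.4,interpolation=cv2.INTER_CUBIC)]))
print('ball',tri(('scene0.png',287.5,155),('top0.png',398,294)))
print('tip',tri(('scene0.png',253,126),('top0.png',463,304)))
print('small loop',tri(('scene0.png',204,146),('top0.png',511,277)),'blade',tri(('scene0.png',210,188),('top0.png',485,277)))
print('big top',tri(('scene0.png',260,130),('top0.png',450,301)),'blade',tri(('scene0.png',264,188),('top0.png',428,299)))
for n in('scene0.png','top0.png'):
    im=cv2.imread('pics/'+n).astype(int)
    hsv=cv2.cvtColor(im.astype(np.uint8),cv2.COLOR_BGR2HSV)
    print(n)
for u,v in((353,262),(412,270),(405,320),(346,311)): print('base',atz('top0.png',u,v,14).round(1))
print('jar rim far left/right top', [atz('top0.png',*p,95).round(1) for p in((106,309),(135,287),(134,332))],[atz('top0.png',*p,0).round(1) for p in((163,306),)])
print('jar scene rim', [atz('scene0.png',*p,95).round(1) for p in((475,312),(523,315),(500,295))])
print('diff',atz('top0.png',294,306,7),'cap',atz('top0.png',311,248,16))
E
```

```text
ball (array([ 585.9, -205. ,  240.9]), [0.5, 0.5])
tip (array([ 566.6, -310.9,  243.1]), [1.7, 1.7])
small loop (array([ 608.7, -431.2,  143.7]), [3.9, 3.9]) blade (array([ 610.8, -438.3,  -10. ]), [2.1, 2.1])
big top (array([ 572.3, -287.3,  250.5]), [1.8, 1.8]) blade (array([ 568.2, -298.1,   49.9]), [2.1, 2.1])
scene0.png
top0.png
base [ 649.4 -151.4   14. ]
base [ 629.8 -276.5   14. ]
base [ 524.8 -258.    14. ]
base [ 546.3 -133.9   14. ]
jar rim far left/right top [array([565.1, 335.8,  95. ]), array([606.3, 280.4,  95. ]), array([519.9, 281.7,  95. ])] [array([564.5, 254.3,   0. ])]
jar scene rim [array([592.6, 255.7,  95. ]), array([543.2, 334.6,  95. ]), array([529.5, 278.2,  95. ])]
diff [558.83683144 -24.30092792   7.        ] cap [680.80327198 -62.75993936  16.        ]
```

View pics/crop.png

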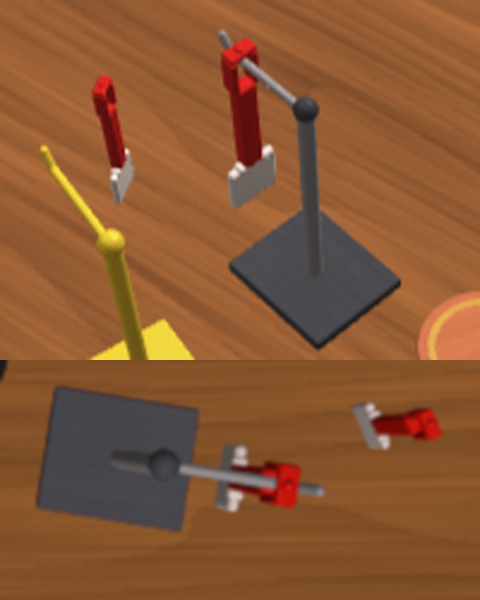

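The crop shows the larger spatula hanging on the grey stand's hook (loop at crop 240,60). The smaller one stands apart near (609,-434) and is about 145 mm tall, so it must be avoided. I'll yaw first, then pitch the tool up clear of everything.

```bash
cat >> h.py <<'E'
from scipy.spatial.transform import Rotation as R
def plan(p,xa=None,za=None,n=None):
    """rows needed to go from current pose to TCP p with tool x, z axes; constant-per-row tool-frame shifts (turn first or shift first shown)"""
    s=env.get_state(); A=R.from_quat(s['ee_rot']); print('ee',s['ee_pos'].round(1),'x',A.as_matrix()[:,0].round(3),'z',A.as_matrix()[:,2].round(3),'j',s['joint_positions'].round(2))
    d=A.inv().apply(np.array(p)-s['ee_pos']); print('shift in tool now mm',d.round(1))
    if za is not None:
        za=np.array(za,float)/np.linalg.norm(za); xa=np.array(xa,float); xa-=za*(xa@za); xa/=np.linalg.norm(xa)
        B=R.from_matrix(np.c_[xa,np.cross(za,xa),za]); print('turn deg',np.degrees((A.inv()*B).as_rotvec()).round(1),'shift in tool after turn',B.inv().apply(np.array(p)-s['ee_pos']).round(1))
E
python3 -m inch '[{"dz":-0.015,"rz":-9.2},{"dz":-0.015,"rz":-9.2},{"dz":-0.015,"rz":-9.2},{"dz":-0.015,"rz":-9.2},{"dz":-0.015,"rz":-9.2},{"dz":-0.015,"rz":-9.2}]' 0
python3 -m inch '[{"ry":10},{"ry":10},{"ry":10},{"ry":10},{"ry":10},{"ry":10},{"ry":10},{"ry":10},{}]'
python3 - <<'E'
from h import *
d=np.array([-.172,-.985,0]); z=np.append(-d[:2]*np.cos(.1745),-np.sin(.1745))
plan(np.array([572.2,-288.7,190])-150*z,[0,0,1],z)
E
```

```text
ee [ 263.1 -566.3  221.5] x [0.907 0.421 0.   ] z [-0.001  0.002 -1.   ] j [-1.26  0.22  1.53 -0.    1.39 -0.13]
shift in tool now mm [ 3.13e+02 -3.00e-01  5.60e+00]
turn deg [ 38.2  73.3 -45.7] shift in tool after turn [ 25.7 256.8 177.2]schema error: expected keys dx, dy, dz, rx, ry, rz
schema error: expected keys dx, dy, dz, rx, ry, rz
```

```bash
python3 -m inch '[{"dx":0,"dy":0,"dz":-0.015,"rx":0,"ry":0,"rz":-9.2},{"dx":0,"dy":0,"dz":-0.015,"rx":0,"ry":0,"rz":-9.2},{"dx":0,"dy":0,"dz":-0.015,"rx":0,"ry":0,"rz":-9.2},{"dx":0,"dy":0,"dz":-0.015,"rx":0,"ry":0,"rz":-9.2},{"dx":0,"dy":0,"dz":-0.015,"rx":0,"ry":0,"rz":-9.2},{"dx":0,"dy":0,"dz":-0.015,"rx":0,"ry":0,"rz":-9.2}]' 0
python3 -m inch '[{"dx":0,"dy":0,"dz":0,"rx":0,"ry":10,"rz":0},{"dx":0,"dy":0,"dz":0,"rx":0,"ry":10,"rz":0},{"dx":0,"dy":0,"dz":0,"rx":0,"ry":10,"rz":0},{"dx":0,"dy":0,"dz":0,"rx":0,"ry":10,"rz":0},{"dx":0,"dy":0,"dz":0,"rx":0,"ry":10,"rz":0},{"dx":0,"dy":0,"dz":0,"rx":0,"ry":10,"rz":0},{"dx":0,"dy":0,"dz":0,"rx":0,"ry":10,"rz":0},{"dx":0,"dy":0,"dz":0,"rx":0,"ry":10,"rz":0},{"dx":0,"dy":0,"dz":0,"rx":0,"ry":0,"rz":0}]'
python3 - <<'E'
from h import *
d=np.array([-.172,-.985,0]); z=np.append(-d[:2]*np.cos(.1745),-np.sin(.1745))
plan(np.array([572.2,-288.7,190])-150*z,[0,0,1],z)
E
```

```text
clock: 0.85
ee_pos: [263.2, -566.5, 312.3]
ee_rot: [0.764, 0.646, 0.0, -0.001]
contact_force: [0.2, -0.2, -0.8]
grip_width: 87.0
finger_force: 0.0
clock: 1.98
ee_pos: [268.6, -541.8, 293.3]
ee_rot: [0.595, 0.487, 0.495, -0.405]
contact_force: [0.2, -0.3, -0.1]
grip_width: 87.1
finger_force: 0.0
ee [ 268.6 -541.8  293.3] x [0.036 0.178 0.983] z [ 0.194  0.964 -0.182] j [-1.43  1.08  0.67  0.76  2.65 -0.81]
shift in tool now mm [-46.7 251.5 171.8]
turn deg [ 1.5  0.5 -0.3] shift in tool after turn [-49.3 255.5 164.9]
```

```bash
python3 -m inch '[{"dx":0,"dy":0.05,"dz":0.01,"rx":0,"ry":0,"rz":0},{"dx":0,"dy":0.05,"dz":0.01,"rx":0,"ry":0,"rz":0},{"dx":0,"dy":0.05,"dz":0.01,"rx":0,"ry":0,"rz":0},{"dx":0,"dy":0.05,"dz":0.01,"rx":0,"ry":0,"rz":0},{"dx":0,"dy":0.05,"dz":0.01,"rx":0,"ry":0,"rz":0},{"dx":0,"dy":0,"dz":0,"rx":0,"ry":0,"rz":0}]' 0
python3 - <<'E'
from h import *
d=np.array([-.172,-.985,0]); z=np.append(-d[:2]*np.cos(.1745),-np.sin(.1745))
plan(np.array([572.2,-288.7,190])-150*z,[0,0,1],z)
snap('wrist','wrist1.png')
E
```

```text
clock: 2.72
ee_pos: [516.8, -520.4, 291.0]
ee_rot: [0.599, 0.491, 0.493, -0.396]
contact_force: [-0.7, 1.0, 1.0]
grip_width: 86.6
finger_force: 0.0
ee [ 516.8 -520.4  291. ] x [0.032 0.197 0.98 ] z [ 0.202  0.959 -0.2  ] j [-1.17  1.42  0.09  1.32  2.52 -0.18]
shift in tool now mm [-55.5  11.1 103.7]
turn deg [1.9 1.5 0.2] shift in tool after turn [-58.2  14.7 101.8]
```

View pics/wrist1.png

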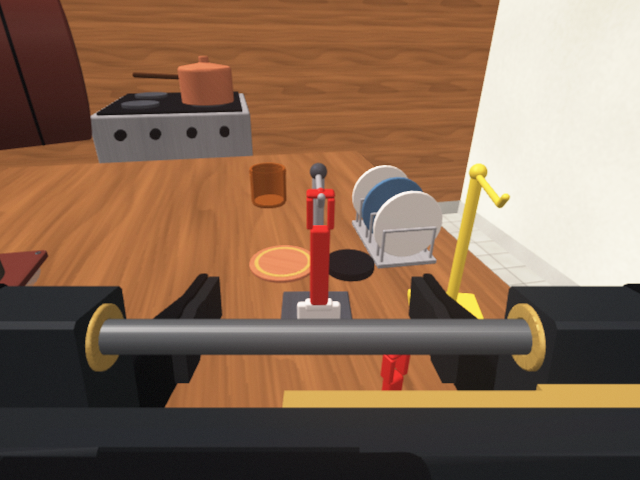

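The wrist view shows the target's handle at column 320, between the fingers, and the small spatula's loop at (395,358) below and to the right. I'll check lateral alignment and the small spatula's height before moving in.

```bash
python3 - <<'E'
from h import *
p=np.array([.985,-.172,0]);d=np.array([-.172,-.985,0])
for uv in((320,245),(320,295),(320,190)):
    o,r=ray('wrist1.png',*uv); t=((np.array([572.2,-288.7,0])-o)@d)/(r@d); x=o+t*r; print(x.round(1),'lat',((x-[572.2,-288.7,0])@p).round(1))
print('small',tri(('wrist1.png',395,350),('scene0.png',204,143),('top0.png',511,277)))
print('hooktip',tri(('wrist1.png',320,201),('scene0.png',253,125),('top0.png',463,304)))
E
python3 -m inch '[{"dx":-0.014,"dy":0.003,"dz":0.025,"rx":0,"ry":0,"rz":0},{"dx":-0.014,"dy":0.003,"dz":0.025,"rx":0.9,"ry":0.8,"rz":0},{"dx":-0.014,"dy":0.003,"dz":0.025,"rx":0.9,"ry":0.8,"rz":0},{"dx":-0.014,"dy":0.003,"dz":0.025,"rx":0,"ry":0,"rz":0},{"dx":0,"dy":0,"dz":0,"rx":0,"ry":0,"rz":0}]' 0
python3 - <<'E'
from h import *
d=np.array([-.172,-.985,0]); z=np.append(-d[:2]*np.cos(.1745),-np.sin(.1745))
plan(np.array([572.2,-288.7,190])+4*z,[0,0,1],z)
snap('wrist','wrist2.png')
E
```

```text
[ 571.9 -288.6  186. ] lat -0.4
[ 572.9 -288.8  116.3] lat 0.7
[ 570.9 -288.5  252.5] lat -1.4
small (array([ 608.7, -428.5,  153.7]), [0.5, 3.2, 2.9])
hooktip (array([ 567. , -309.2,  248.3]), [0.8, 1.5, 1.7])
clock: 3.4
ee_pos: [542.4, -440.0, 218.0]
ee_rot: [0.587, 0.491, 0.495, -0.412]
contact_force: [-0.5, -0.0, 0.6]
grip_width: 87.1
finger_force: 0.0
ee [ 542.4 -440.   218. ] x [0.028 0.169 0.985] z [ 0.176  0.969 -0.171] j [-1.1   1.22  0.59  1.04  2.38 -0.55]
shift in tool now mm [ -1.1   2.3 160.8]
turn deg [ 0.4 -0.1  0.1] shift in tool after turn [ -0.8   3.3 160.7]
```

View pics/wrist2.png

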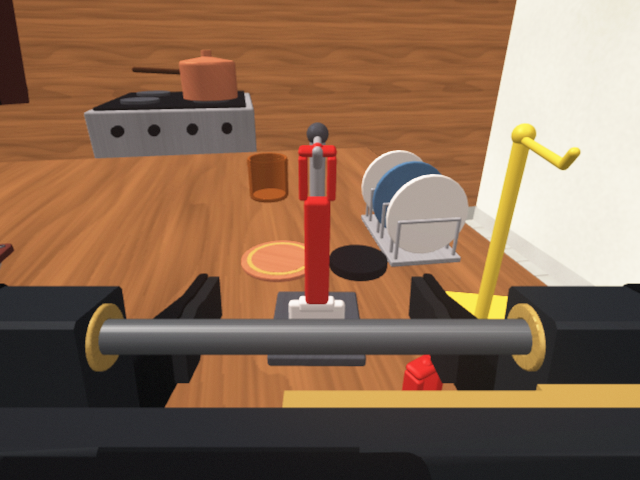

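The handle is at column 316, centred between the fingertips (about 218 and 412). The small spatula's top is about 154 mm, below the gripper body's path. I'll advance, close and check.

```bash
python3 -m inch '[{"dx":0,"dy":0.001,"dz":0.035,"rx":0,"ry":0,"rz":0},{"dx":0,"dy":0.001,"dz":0.035,"rx":0,"ry":0,"rz":0},{"dx":0,"dy":0,"dz":0.035,"rx":0,"ry":0,"rz":0},{"dx":0,"dy":0,"dz":0.03,"rx":0,"ry":0,"rz":0},{"dx":0,"dy":0,"dz":0.015,"rx":0,"ry":0,"rz":0},{"dx":0,"dy":0,"dz":0.01,"rx":0,"ry":0,"rz":0},{"dx":0,"dy":0,"dz":0,"rx":0,"ry":0,"rz":0}]' 0
python3 - <<'E'
from h import *
d=np.array([-.172,-.985,0]); z=np.append(-d[:2]*np.cos(.1745),-np.sin(.1745))
plan(np.array([572.2,-288.7,190])+4*z,[0,0,1],z)
E
```

```text
clock: 4.32
ee_pos: [573.0, -285.8, 190.0]
ee_rot: [0.587, 0.49, 0.495, -0.412]
contact_force: [-0.5, 0.4, 0.5]
grip_width: 87.0
finger_force: 0.0
ee [ 573.  -285.8  190. ] x [0.028 0.167 0.985] z [ 0.177  0.969 -0.17 ] j [-0.98  0.96  1.09  0.97  2.15 -0.74]
shift in tool now mm [-0.5 -0.3  1.1]
turn deg [ 0.5 -0.2  0.1] shift in tool after turn [-0.5 -0.3  1.1]
```

```bash
python3 -m inch '[{"dx":0,"dy":0,"dz":0.001,"rx":0,"ry":0,"rz":0},{"dx":0,"dy":0,"dz":0,"rx":0,"ry":0,"rz":0},{"dx":0,"dy":0,"dz":0,"rx":0,"ry":0,"rz":0},{"dx":0,"dy":0,"dz":0,"rx":0,"ry":0,"rz":0},{"dx":0,"dy":0,"dz":0,"rx":0,"ry":0,"rz":0},{"dx":0,"dy":0,"dz":0,"rx":0,"ry":0,"rz":0},{"dx":0,"dy":0,"dz":0,"rx":0,"ry":0,"rz":0},{"dx":0,"dy":0,"dz":0,"rx":0,"ry":0,"rz":0}]' 1 35
```

```text
clock: 5.32
ee_pos: [573.1, -284.1, 189.3]
ee_rot: [0.587, 0.49, 0.495, -0.413]
contact_force: [-0.1, 0.0, -0.2]
grip_width: 21.8
finger_force: 35.0
```

```bash
python3 -m inch '[{"dx":0.005,"dy":0,"dz":-0.0009,"rx":0,"ry":0,"rz":0},{"dx":0.005,"dy":0,"dz":-0.0009,"rx":0,"ry":0,"rz":0},{"dx":0.005,"dy":0,"dz":-0.0009,"rx":0,"ry":0,"rz":0},{"dx":0.005,"dy":0,"dz":-0.0009,"rx":0,"ry":0,"rz":0},{"dx":0,"dy":0,"dz":0,"rx":0,"ry":0,"rz":0}]'
python3 -m inch '[{"dx":-0.0025,"dy":0,"dz":-0.015,"rx":0,"ry":0,"rz":0},{"dx":-0.0025,"dy":0,"dz":-0.015,"rx":0,"ry":0,"rz":0},{"dx":-0.0025,"dy":0,"dz":-0.015,"rx":0,"ry":0,"rz":0},{"dx":-0.0025,"dy":0,"dz":-0.015,"rx":0,"ry":0,"rz":0},{"dx":0,"dy":0,"dz":0,"rx":0,"ry":0,"rz":0}]'
python3 - <<'E'
from h import *
plan([573,-284,300])
snap('wrist','wrist3.png')
E
```

```text
clock: 5.95
ee_pos: [573.2, -284.5, 210.2]
ee_rot: [0.587, 0.491, 0.495, -0.412]
contact_force: [-0.8, -0.0, -1.5]
grip_width: 21.3
finger_force: 35.0
clock: 6.58
ee_pos: [561.8, -345.0, 209.4]
ee_rot: [0.587, 0.49, 0.496, -0.412]
contact_force: [0.4, -0.5, -0.3]
grip_width: 21.5
finger_force: 35.0
ee [ 561.8 -345.   209.4] x [0.029 0.166 0.986] z [ 0.178  0.969 -0.169] j [-1.03  1.03  0.94  0.98  2.24 -0.68]
shift in tool now mm [99.7  0.1 45.8]
```

View pics/wrist3.png

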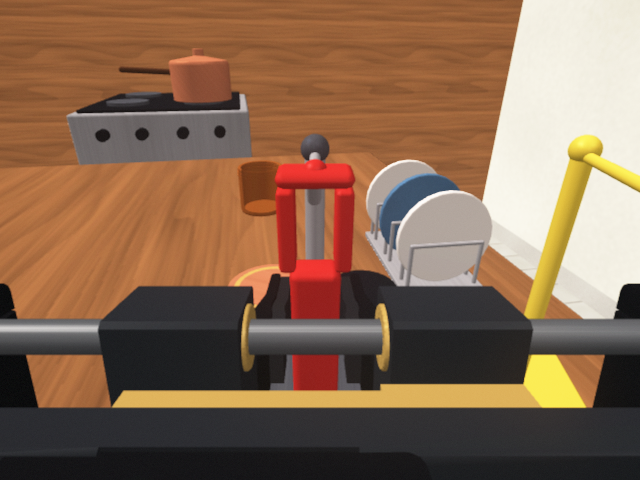

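The spatula is held (21.5 mm opening) and drawn 60 mm along the bar, with the loop (315,170) clear of the hook. Next I move it toward the robot and up, pitch to tool-down, then plan the lay-down near (440,110) with the loop toward the base.

```bash
python3 -m inch '[{"dx":0.019,"dy":-0.032,"dz":-0.009,"rx":0,"ry":0,"rz":0},{"dx":0.019,"dy":-0.032,"dz":-0.009,"rx":0,"ry":0,"rz":0},{"dx":0.019,"dy":-0.032,"dz":-0.009,"rx":0,"ry":0,"rz":0},{"dx":0.019,"dy":-0.032,"dz":-0.009,"rx":0,"ry":0,"rz":0},{"dx":0,"dy":0,"dz":0,"rx":0,"ry":0,"rz":0}]'
python3 -m inch '[{"dx":0,"dy":0,"dz":0,"rx":0,"ry":-10,"rz":0},{"dx":0,"dy":0,"dz":0,"rx":0,"ry":-10,"rz":0},{"dx":0,"dy":0,"dz":0,"rx":0,"ry":-10,"rz":0},{"dx":0,"dy":0,"dz":0,"rx":0,"ry":-10,"rz":0},{"dx":0,"dy":0,"dz":0,"rx":0,"ry":-10,"rz":0},{"dx":0,"dy":0,"dz":0,"rx":0,"ry":-10,"rz":0},{"dx":0,"dy":0,"dz":0,"rx":0,"ry":-10,"rz":0},{"dx":0,"dy":0,"dz":0,"rx":0,"ry":-10,"rz":0},{"dx":0,"dy":0,"dz":0,"rx":0,"ry":0,"rz":0}]'
python3 - <<'E'
from h import *
plan([420,110,250],[0.17,.985,0],[0,0,-1])
E
```

```text
clock: 7.25
ee_pos: [431.1, -343.8, 292.5]
ee_rot: [0.587, 0.491, 0.495, -0.411]
contact_force: [1.2, -0.4, -1.6]
grip_width: 21.8
finger_force: 35.0
clock: 8.38
ee_pos: [433.8, -340.1, 291.1]
ee_rot: [0.766, 0.643, 0.003, -0.0]
contact_force: [0.3, -0.2, -1.2]
grip_width: 21.6
finger_force: 35.0
ee [ 433.8 -340.1  291.1] x [0.173 0.985 0.005] z [ 0.004  0.004 -1.   ] j [-0.81  0.01  1.63  0.01  1.5  -0.64]
shift in tool now mm [440.7 -91.8  43. ]
turn deg [ 0.2 -0.3 -0.2] shift in tool after turn [441.2 -90.1  41.1]
```

```bash
python3 -m inch '[{"dx":0.049,"dy":-0.01,"dz":0.004,"rx":0,"ry":0,"rz":0},{"dx":0.049,"dy":-0.01,"dz":0.004,"rx":0,"ry":0,"rz":0},{"dx":0.049,"dy":-0.01,"dz":0.004,"rx":0,"ry":0,"rz":0},{"dx":0.049,"dy":-0.01,"dz":0.004,"rx":0,"ry":0,"rz":0},{"dx":0.049,"dy":-0.01,"dz":0.004,"rx":0,"ry":0,"rz":0},{"dx":0.049,"dy":-0.01,"dz":0.004,"rx":0,"ry":0,"rz":0},{"dx":0.049,"dy":-0.01,"dz":0.004,"rx":0,"ry":0,"rz":0},{"dx":0.049,"dy":-0.01,"dz":0.004,"rx":0,"ry":0,"rz":0},{"dx":0.049,"dy":-0.01,"dz":0.004,"rx":0,"ry":0,"rz":0},{"dx":0,"dy":0,"dz":0,"rx":0,"ry":0,"rz":0}]'
python3 -m inch '[{"dx":0,"dy":0,"dz":0,"rx":0,"ry":0,"rz":-10},{"dx":0,"dy":0,"dz":0,"rx":0,"ry":0,"rz":-10},{"dx":0,"dy":0,"dz":0,"rx":0,"ry":0,"rz":-10},{"dx":0,"dy":0,"dz":0,"rx":0,"ry":0,"rz":-10},{"dx":0,"dy":0,"dz":0,"rx":0,"ry":0,"rz":-10},{"dx":0,"dy":0,"dz":0,"rx":0,"ry":0,"rz":-10},{"dx":0,"dy":0,"dz":0,"rx":0,"ry":0,"rz":-10},{"dx":0,"dy":0,"dz":0,"rx":0,"ry":0,"rz":-10},{"dx":0,"dy":0,"dz":0,"rx":0,"ry":0,"rz":-10},{"dx":0,"dy":0,"dz":0,"rx":0,"ry":0,"rz":-10}]'
python3 - <<'E'
from h import *
a=np.radians(10)
plan([404,110,60],[-np.cos(a),0,np.sin(a)],[-np.sin(a),0,-np.cos(a)])
snap('top','top2.png')
E
```

```text
clock: 9.62
ee_pos: [421.8, 109.8, 255.5]
ee_rot: [0.766, 0.643, 0.002, -0.003]
contact_force: [-0.1, -0.0, -0.4]
grip_width: 21.6
finger_force: 35.0
clock: 10.88
ee_pos: [422.7, 105.8, 256.1]
ee_rot: [0.001, 1.0, 0.003, -0.0]
contact_force: [-0.6, 0.4, -0.3]
grip_width: 21.8
finger_force: 35.0
ee [422.7 105.8 256.1] x [-1.     0.001  0.   ] z [-0.     0.006 -1.   ] j [ 0.06 -0.27  1.95  0.01  1.47 -1.51]
shift in tool now mm [ 18.7   3.  196.1]
turn deg [ 0.3 10.  -0. ] shift in tool after turn [-15.6   4.2 196.4]
```

```bash
python3 -m inch '[{"dx":0,"dy":0,"dz":0,"rx":0.3,"ry":-10,"rz":0},{"dx":0.0082,"dy":0.001,"dz":0.0463,"rx":0,"ry":0,"rz":0},{"dx":0.0082,"dy":0.001,"dz":0.0463,"rx":0,"ry":0,"rz":0},{"dx":0.0082,"dy":0.001,"dz":0.0463,"rx":0,"ry":0,"rz":0},{"dx":0.0082,"dy":0.001,"dz":0.0463,"rx":0,"ry":0,"rz":0},{"dx":0.006,"dy":0.001,"dz":0.034,"rx":0,"ry":0,"rz":0},{"dx":0,"dy":0,"dz":0,"rx":0,"ry":0,"rz":0}]'
python3 - <<'E'
from h import *
a=np.radians(10)
plan([404,110,6],[-np.cos(a),0,-np.sin(a)],[np.sin(a),0,-np.cos(a)])
c=snap('scene','scene2.png'); cv2.imwrite('pics/c2.png',cv2.resize(c['frame'][150:350,320:560,::-1],None,fx=2.5,fy=2.5))
E
```

```text
clock: 11.8
ee_pos: [419.8, 110.5, 30.8]
ee_rot: [0.005, 0.996, -0.001, 0.084]
contact_force: [-0.1, -0.1, 0.2]
grip_width: 21.8
finger_force: 35.0
ee [419.8 110.5  30.8] x [-0.986  0.009 -0.167] z [ 0.167 -0.002 -0.986] j [ 0.09 -0.13  2.3  -0.02  0.81 -1.46]
shift in tool now mm [19.8 -0.7 21.8]
turn deg [-0.1 -0.4 -0.5] shift in tool after turn [19.9 -0.5 21.7]
```

View pics/c2.png

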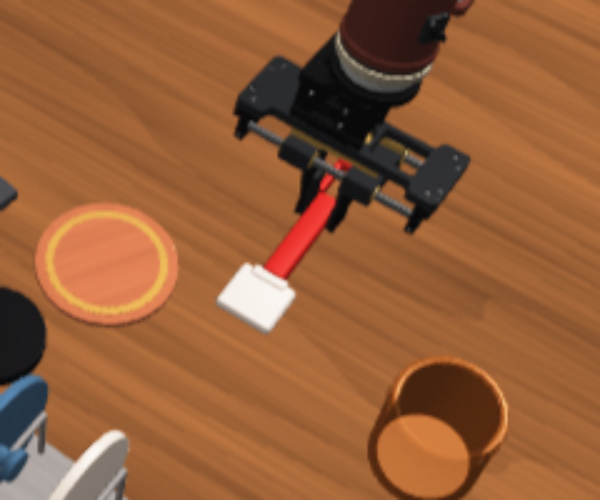

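The spatula is held flat with the blade outward (crop 257,297), and nothing is below it. I'll lower it the last 25 mm in small steps.

```bash
python3 -m inch '[{"dx":0.0014,"dy":0,"dz":0.008,"rx":0,"ry":0,"rz":0},{"dx":0.0014,"dy":0,"dz":0.008,"rx":0,"ry":0,"rz":0},{"dx":0.001,"dy":0,"dz":0.005,"rx":0,"ry":0,"rz":0},{"dx":0,"dy":0,"dz":0,"rx":0,"ry":0,"rz":0}]'
python3 -m inch '[{"dx":0.0003,"dy":0,"dz":0.002,"rx":0,"ry":0,"rz":0},{"dx":0,"dy":0,"dz":0,"rx":0,"ry":0,"rz":0}]'
python3 -m inch '[{"dx":0.0002,"dy":0,"dz":0.001,"rx":0,"ry":0,"rz":0},{"dx":0,"dy":0,"dz":0,"rx":0,"ry":0,"rz":0}]'
```

```text
clock: 12.35
ee_pos: [422.6, 111.6, 12.4]
ee_rot: [0.003, 0.996, -0.001, 0.088]
contact_force: [-0.8, 0.4, -0.9]
grip_width: 21.8
finger_force: 35.0
clock: 12.6
ee_pos: [423.1, 111.6, 10.7]
ee_rot: [0.003, 0.996, -0.001, 0.088]
contact_force: [-0.3, -0.6, -0.8]
grip_width: 21.4
finger_force: 35.0
clock: 12.85
ee_pos: [423.0, 111.5, 9.6]
ee_rot: [0.003, 0.996, -0.001, 0.088]
contact_force: [0.1, 1.1, 0.0]
grip_width: 21.4
finger_force: 35.0
```

```bash
python3 -m inch '[{"dx":0.0004,"dy":0,"dz":0.003,"rx":0,"ry":0,"rz":0},{"dx":0,"dy":0,"dz":0,"rx":0,"ry":0,"rz":0}]'
python3 -m inch '[{"dx":0.0002,"dy":0,"dz":0.0015,"rx":0,"ry":0,"rz":0},{"dx":0,"dy":0,"dz":0,"rx":0,"ry":0,"rz":0}]'
python3 -m inch '[{"dx":0.0002,"dy":0,"dz":0.0015,"rx":0,"ry":0,"rz":0},{"dx":0,"dy":0,"dz":0,"rx":0,"ry":0,"rz":0}]'
```

```text
clock: 13.1
ee_pos: [422.9, 111.5, 6.3]
ee_rot: [0.003, 0.996, -0.001, 0.088]
contact_force: [0.2, -0.3, -1.7]
grip_width: 21.4
finger_force: 35.0
clock: 13.35
ee_pos: [423.1, 111.5, 5.0]
ee_rot: [0.003, 0.996, -0.001, 0.088]
contact_force: [0.1, -0.8, -0.6]
grip_width: 21.7
finger_force: 35.0
clock: 13.6
ee_pos: [423.4, 111.5, 4.6]
ee_rot: [0.003, 0.996, -0.001, 0.088]
contact_force: [-9.0, -1.8, 16.7]
grip_width: 21.6
finger_force: 35.0
```

```bash
python3 -m inch '[{"dx":0,"dy":0,"dz":0,"rx":0,"ry":0,"rz":0},{"dx":0,"dy":0,"dz":0,"rx":0,"ry":0,"rz":0},{"dx":0,"dy":0,"dz":0,"rx":0,"ry":0,"rz":0},{"dx":0,"dy":0,"dz":0,"rx":0,"ry":0,"rz":0}]' 0.3
python3 -m inch '[{"dx":0,"dy":0,"dz":-0.01,"rx":0,"ry":0,"rz":0},{"dx":0,"dy":0,"dz":-0.03,"rx":0,"ry":0,"rz":0},{"dx":0,"dy":0,"dz":-0.05,"rx":0,"ry":0,"rz":0},{"dx":0,"dy":0,"dz":-0.05,"rx":0,"ry":0,"rz":0},{"dx":-0.03,"dy":0,"dz":-0.05,"rx":0,"ry":10,"rz":0},{"dx":0,"dy":0,"dz":0,"rx":0,"ry":0,"rz":0}]' 0.3
python3 - <<'E'
from h import *
plan([480,110,150],[1,0,0],[0,0,-1])
c=snap('top','top3.png'); 
f=c['frame'][:,:,::-1]; cv2.imwrite('pics/c3.png',cv2.resize(f[250:430,120:360],None,fx=2.5,fy=2.5))
E
```

```text
clock: 14.1
ee_pos: [423.2, 111.5, 3.5]
ee_rot: [0.003, 0.996, -0.001, 0.088]
contact_force: [-0.1, 0.4, 1.2]
grip_width: 53.7
finger_force: 0.0
clock: 14.85
ee_pos: [426.5, 111.8, 203.9]
ee_rot: [0.003, 1.0, 0.0, 0.008]
contact_force: [0.1, 0.5, -0.2]
grip_width: 60.8
finger_force: 0.0
ee [426.5 111.8 203.9] x [-1.     0.007 -0.016] z [ 0.016  0.    -1.   ] j [ 0.08 -0.24  2.02 -0.    1.35 -1.49]
shift in tool now mm [-52.6  -1.5  54.7]
turn deg [  1.4  -0.  179.6] shift in tool after turn [53.5  1.8 53.9]
```

View pics/c3.png

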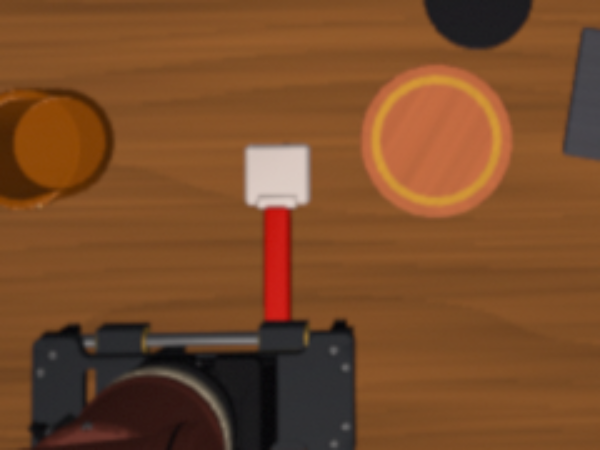

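The spatula lies flat: blade tip at crop (277,146), handle running down column 277, clear of the plate and jar. I'll compute its pose and half-turn the tool.

```bash
python3 - <<'E'
from h import *
for u,v,z in((230.8,308.4,10),(230.8,332.8,12),(231.2,370,16)): print(atz('top3.png',u,v,z).round(1))
E
python3 -m inch '[{"dx":0,"dy":0,"dz":0,"rx":0,"ry":0,"rz":10},{"dx":0,"dy":0,"dz":0,"rx":0,"ry":0,"rz":10},{"dx":0,"dy":0,"dz":0,"rx":0,"ry":0,"rz":10},{"dx":0,"dy":0,"dz":0,"rx":0,"ry":0,"rz":10},{"dx":0,"dy":0,"dz":0,"rx":0,"ry":0,"rz":10},{"dx":0,"dy":0,"dz":0,"rx":0,"ry":0,"rz":10},{"dx":0,"dy":0,"dz":0,"rx":0,"ry":0,"rz":10},{"dx":0,"dy":0,"dz":0,"rx":0,"ry":0,"rz":10},{"dx":0,"dy":0,"dz":0,"rx":0,"ry":0,"rz":10}]' 0.2
python3 -m inch '[{"dx":0,"dy":0,"dz":0,"rx":0,"ry":0,"rz":10},{"dx":0,"dy":0,"dz":0,"rx":0,"ry":0,"rz":10},{"dx":0,"dy":0,"dz":0,"rx":0,"ry":0,"rz":10},{"dx":0,"dy":0,"dz":0,"rx":0,"ry":0,"rz":10},{"dx":0,"dy":0,"dz":0,"rx":0,"ry":0,"rz":10},{"dx":0,"dy":0,"dz":0,"rx":0,"ry":0,"rz":10},{"dx":0,"dy":0,"dz":0,"rx":0,"ry":0,"rz":10},{"dx":0,"dy":0,"dz":0,"rx":0,"ry":0,"rz":10},{"dx":0,"dy":0,"dz":0,"rx":0,"ry":0,"rz":10},{"dx":0.02,"dy":0,"dz":0,"rx":0,"ry":0,"rz":0}]'
python3 - <<'E'
from h import *
plan([497,110,60],[1,0,0],[0,0,-1])
snap('wrist','wrist4.png')
E
```

```text
[556.8 108.9  10. ]
[506.1 109.   12. ]
[429.9 108.1  16. ]
clock: 16.02
ee_pos: [417.8, 111.7, 194.2]
ee_rot: [0.711, 0.703, -0.0, 0.0]
contact_force: [0.2, -0.4, 0.3]
grip_width: 69.7
finger_force: 0.0
clock: 17.27
ee_pos: [437.4, 111.7, 194.3]
ee_rot: [1.0, -0.004, -0.0, 0.0]
contact_force: [0.7, -0.4, 0.4]
grip_width: 69.1
finger_force: 0.0
ee [437.4 111.7 194.3] x [ 1.    -0.008 -0.   ] z [-0.    -0.001 -1.   ] j [ 0.08 -0.19  1.99 -0.    1.34  1.65]
shift in tool now mm [ 59.6   1.1 134.3]
turn deg [ 0.1  0.  -0.4] shift in tool after turn [ 59.6   1.7 134.3]
```

View pics/wrist4.png

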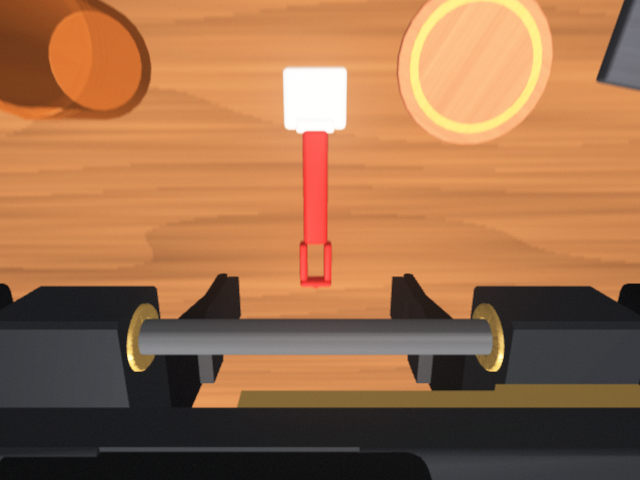

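The wrist view shows the spatula along column 315, with the blade tip at row 68, the junction at 131, the loop end at 286, and the fingers centred on it.

Run:
```python
from h import *
for u,v,z in((315,68,12),(315,131,14),(315,243,16),(316,286,12)): print(atz('wrist4.png',u,v,z).round(1))
# jar: fit circle to rim/base: top-view grid search by projecting outer rim circle z=95 and base z=0
obs=[('top0.png',106,309,'L'),('top0.png',163,306,'R')]
t=np.linspace(0,2*np.pi,200)
for f in('top0.png','scene0.png'):
  for z,r in((95,46),(0,46)):
    P=np.array([proj(f,[565+r*np.cos(a),290+r*np.sin(a),z]) for a in t]); print(f,z,P.min(0),P.max(0))
g=cv2.imread('pics/top0.png').astype(int);h=cv2.imread('pics/scene0.png').astype(int)
print('top row309',[(x,tuple(g[309,x][::-1])) for x in range(100,114,2)],[(x,tuple(g[306,x][::-1])) for x in range(152,170,2)])
```

```text
[558.4 110.5  12. ]
[507.9 110.8  14. ]
[407.6 111.5  16. ]
[362.6 110.8  12. ]
top0.png 95 [105.9 284.7] [153.8 332.6]
top0.png 0 [124.4 284.4] [167.9 328. ]
scene0.png 95 [473.5 290.5] [521.1 332.5]
scene0.png 0 [463.7 312.2] [508.2 352.5]
top row309 [(100, (np.int64(140), np.int64(86), np.int64(43))), (102, (np.int64(140), np.int64(86), np.int64(42))), (104, (np.int64(138), np.int64(82), np.int64(38))), (106, (np.int64(140), np.int64(72), np.int64(9))), (108, (np.int64(98), np.int64(50), np.int64(8))), (110, (np.int64(71), np.int64(35), np.int64(3))), (112, (np.int64(72), np.int64(37), np.int64(5)))] [(152, (np.int64(131), np.int64(66), np.int64(7))), (154, (np.int64(128), np.int64(64), np.int64(4))), (156, (np.int64(129), np.int64(65), np.int64(7))), (158, (np.int64(129), np.int64(65), np.int64(6))), (160, (np.int64(130), np.int64(66), np.int64(8))), (162, (np.int64(86), np.int64(42), np.int64(4))), (164, (np.int64(76), np.int64(39), np.int64(7))), (166, (np.int64(130), np.int64(80), np.int64(38))), (168, (np.int64(136), np.int64(84), np.int64(42)))]
```

```bash
python3 -m inch '[{"dx":0.02,"dy":0,"dz":0.03,"rx":0,"ry":0,"rz":0},{"dx":0.02,"dy":0.001,"dz":0.04,"rx":0,"ry":0,"rz":0},{"dx":0.02,"dy":0.001,"dz":0.04,"rx":0,"ry":0,"rz":-0.4},{"dx":0,"dy":0,"dz":0.025,"rx":0,"ry":0,"rz":0},{"dx":0,"dy":0,"dz":0,"rx":0,"ry":0,"rz":0}]'
```

```text
clock: 17.95
ee_pos: [495.9, 108.9, 57.8]
ee_rot: [1.0, 0.001, -0.003, 0.001]
contact_force: [-0.3, -0.2, 0.8]
grip_width: 69.9
finger_force: 0.0
```

```bash
python3 -m inch '[{"dx":0,"dy":-0.001,"dz":0.025,"rx":0,"ry":0,"rz":0},{"dx":0,"dy":0,"dz":0.018,"rx":0,"ry":0,"rz":0},{"dx":0,"dy":0,"dz":0.007,"rx":0,"ry":0,"rz":0},{"dx":0,"dy":0,"dz":0.004,"rx":0,"ry":0,"rz":0},{"dx":0,"dy":0,"dz":0,"rx":0,"ry":0,"rz":0}]'
python3 - <<'E'
from h import *
from scipy.optimize import least_squares
m={}
for f,(x0,x1,y0,y1) in {'top0.png':(90,185,270,350),'scene0.png':(450,540,280,370)}.items():
    im=cv2.imread('pics/'+f); b=(im[:,:,0]<26).astype(np.uint8); s=np.zeros_like(b); s[y0:y1,x0:x1]=b[y0:y1,x0:x1]
    s=cv2.morphologyEx(s,cv2.MORPH_CLOSE,np.ones((9,9))); n,l,st,_=cv2.connectedComponentsWithStats(s); k=1+st[1:,4].argmax()
    x,y,w,h=st[k,:4]; m[f]=np.array([x,y,x+w,y+h])-.5; print(f,m[f])
t=np.linspace(0,2*np.pi,120)
def box(f,c):
    P=np.array([proj(f,[c[0]+46*np.cos(a),c[1]+46*np.sin(a),z]) for a in t for z in(0,95)]); return np.r_[P.min(0),P.max(0)]
s=least_squares(lambda c:np.concatenate([box(f,c)-m[f] for f in m]),[565,290],diff_step=1e-3); print(s.x,s.fun.round(1))
E
```

```text
clock: 18.58
ee_pos: [500.1, 110.1, 7.5]
ee_rot: [1.0, 0.0, 0.001, 0.0]
contact_force: [0.8, 0.6, 0.6]
grip_width: 69.7
finger_force: 0.0
top0.png [104.5 284.5 165.5 333.5]
scene0.png [466.5 294.5 520.5 352.5]
[565.36446043 294.29746077] [-0.8 -0.2  0.3 -1.1 -1.1 -2.8  2.5  1.3]
```

```bash
python3 -m inch '[{"dx":-0.003,"dy":0,"dz":0.004,"rx":0,"ry":0,"rz":0},{"dx":0,"dy":0,"dz":0,"rx":0,"ry":0,"rz":0},{"dx":0,"dy":0,"dz":0,"rx":0,"ry":0,"rz":0}]'
python3 -m inch '[{"dx":0,"dy":0,"dz":0,"rx":0,"ry":0,"rz":0},{"dx":0,"dy":0,"dz":0,"rx":0,"ry":0,"rz":0},{"dx":0,"dy":0,"dz":0,"rx":0,"ry":0,"rz":0},{"dx":0,"dy":0,"dz":0,"rx":0,"ry":0,"rz":0},{"dx":0,"dy":0,"dz":0,"rx":0,"ry":0,"rz":0},{"dx":0,"dy":0,"dz":0,"rx":0,"ry":0,"rz":0}]' 1 45
python3 -c "
from h import *
plan([496,110,3],[1,0,0],[0,0,-1])"
```

```text
clock: 18.95
ee_pos: [496.9, 110.1, 3.3]
ee_rot: [1.0, 0.0, 0.001, 0.0]
contact_force: [1.1, -0.3, 0.4]
grip_width: 69.4
finger_force: 0.0
clock: 19.7
ee_pos: [496.8, 110.1, 3.1]
ee_rot: [1.0, 0.0, 0.001, 0.0]
contact_force: [-0.2, 0.3, 0.3]
grip_width: 21.5
finger_force: 44.9
ee [496.8 110.1   3.1] x [1.    0.001 0.002] z [ 0.002 -0.001 -1.   ] j [ 0.06  0.22  1.98 -0.    0.93  1.63]
shift in tool now mm [-0.8  0.1  0.1]
turn deg [ 0.  -0.1  0.1] shift in tool after turn [-0.8  0.1  0.1]
```

```bash
python3 -m inch '[{"dx":0,"dy":0,"dz":-0.02,"rx":0,"ry":0,"rz":0},{"dx":0,"dy":0,"dz":-0.05,"rx":0,"ry":0,"rz":0},{"dx":0,"dy":0,"dz":-0.05,"rx":0,"ry":0,"rz":0},{"dx":0,"dy":0,"dz":-0.05,"rx":0,"ry":0,"rz":0},{"dx":0,"dy":0,"dz":-0.05,"rx":0,"ry":0,"rz":0},{"dx":0,"dy":0,"dz":-0.05,"rx":0,"ry":0,"rz":0},{"dx":0,"dy":0,"dz":-0.04,"rx":0,"ry":0,"rz":0},{"dx":0,"dy":0,"dz":0,"rx":0,"ry":0,"rz":0}]'
python3 -m inch '[{"dx":0,"dy":0,"dz":0,"rx":0,"ry":0,"rz":-10},{"dx":0,"dy":0,"dz":0,"rx":0,"ry":0,"rz":-10},{"dx":0,"dy":0,"dz":0,"rx":0,"ry":0,"rz":-10},{"dx":0,"dy":0,"dz":0,"rx":0,"ry":0,"rz":-10},{"dx":0,"dy":0,"dz":0,"rx":0,"ry":0,"rz":-10},{"dx":0,"dy":0,"dz":0,"rx":0,"ry":0,"rz":-10},{"dx":0,"dy":0,"dz":0,"rx":0,"ry":0,"rz":-10},{"dx":0,"dy":0,"dz":0,"rx":0,"ry":0,"rz":-10},{"dx":0,"dy":0,"dz":0,"rx":0,"ry":0,"rz":-10},{"dx":0,"dy":0,"dz":0,"rx":0,"ry":0,"rz":0}]'
python3 -m inch '[{"dx":0,"dy":0,"dz":0,"rx":0,"ry":10,"rz":0},{"dx":0,"dy":0,"dz":0,"rx":0,"ry":10,"rz":0},{"dx":0,"dy":0,"dz":0,"rx":0,"ry":10,"rz":0},{"dx":0,"dy":0,"dz":0,"rx":0,"ry":10,"rz":0},{"dx":0,"dy":0,"dz":0,"rx":0,"ry":10,"rz":0},{"dx":0,"dy":0,"dz":0,"rx":0,"ry":10,"rz":0},{"dx":0,"dy":0,"dz":0,"rx":0,"ry":10,"rz":0},{"dx":0,"dy":0,"dz":0,"rx":0,"ry":0,"rz":0}]'
python3 -c "
from h import *
plan([565.4,325.9,280],[0,.342,.94],[0,.94,-.342])"
```

```text
clock: 20.7
ee_pos: [497.9, 110.4, 317.3]
ee_rot: [1.0, 0.0, 0.005, 0.0]
contact_force: [0.1, 0.4, -1.0]
grip_width: 21.6
finger_force: 44.9
clock: 21.95
ee_pos: [495.4, 110.2, 311.4]
ee_rot: [0.707, 0.707, -0.0, 0.0]
contact_force: [0.2, -0.1, -1.6]
grip_width: 21.2
finger_force: 44.9
clock: 22.95
ee_pos: [495.1, 109.7, 309.4]
ee_rot: [0.581, 0.576, 0.404, -0.408]
contact_force: [1.4, 1.1, -0.4]
grip_width: 21.7
finger_force: 44.9
ee [495.1 109.7 309.4] x [0.01 0.34 0.94] z [-0.001  0.94  -0.34 ] j [-0.55  0.16  1.87  0.99  1.86 -0.64]
shift in tool now mm [ 46.5  70.  213.3]
turn deg [-0.  -0.1 -0.5] shift in tool after turn [ 46.3  70.3 213.2]
```

```bash
python3 -m inch '[{"dx":0.0093,"dy":0.014,"dz":0.0427,"rx":0,"ry":0,"rz":-0.5},{"dx":0.0093,"dy":0.014,"dz":0.0427,"rx":0,"ry":0,"rz":0},{"dx":0.0093,"dy":0.014,"dz":0.0427,"rx":0,"ry":0,"rz":0},{"dx":0.0093,"dy":0.014,"dz":0.0427,"rx":0,"ry":0,"rz":0},{"dx":0.0093,"dy":0.014,"dz":0.0427,"rx":0,"ry":0,"rz":0},{"dx":0,"dy":0,"dz":0,"rx":0,"ry":0,"rz":0},{"dx":0,"dy":0,"dz":0,"rx":0,"ry":0,"rz":0}]'
python3 - <<'E'
from h import *
plan([565.4,325.9,280],[0,.342,.94],[0,.94,-.342])
a=snap('scene','scene5.png')['frame'][150:390,400:600,::-1]; b=snap('top','top5.png')['frame'][230:400,60:230,::-1]
cv2.imwrite('pics/c5.png',np.hstack([cv2.resize(a,(400,480)),cv2.resize(b,(400,480))]))
s=env.get_state();A=R.from_quat(s['ee_rot']).as_matrix();p=s['ee_pos']-5*A[:,2]
for f in('scene5.png','top5.png'):
  print(f,'bead',proj(f,p-138*A[:,0]),'blade',proj(f,p+62*A[:,0]))
E
```

```text
clock: 23.82
ee_pos: [565.3, 327.6, 285.3]
ee_rot: [0.576, 0.584, 0.407, -0.402]
contact_force: [0.1, -0.2, -1.1]
grip_width: 21.4
finger_force: 44.9
ee [565.3 327.6 285.3] x [-0.013  0.345  0.939] z [-0.001  0.939 -0.345] j [-0.13  0.25  1.81  1.2   1.51 -0.52]
shift in tool now mm [-5.5  0.   0.2]
turn deg [-0.1  0.2  0.7] shift in tool after turn [-5.5  0.1  0.2]
scene5.png bead [497.4 292.4] blade [566.8 256.3]
top5.png bead [126.  308.8] blade [ 28.8 318.8]
```

View pics/c5.png

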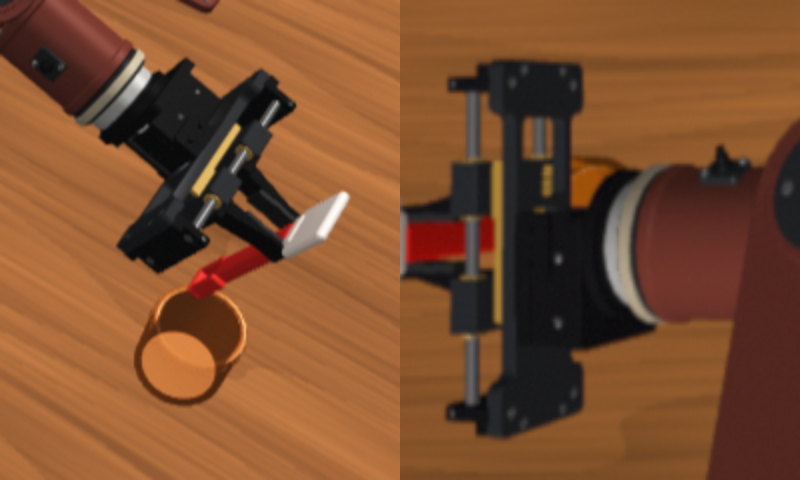

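The blade is up and the loop end sits over the jar mouth (crop 200,293, i.e. scene 500,296, about 4 px from the prediction). I'll lower it straight down, slowly near the floor.

```bash
python3 -m inch '[{"dx":-0.0188,"dy":0,"dz":0.0069,"rx":0,"ry":0,"rz":0.6},{"dx":-0.0188,"dy":0,"dz":0.0069,"rx":0,"ry":0,"rz":0},{"dx":-0.0188,"dy":0,"dz":0.0069,"rx":0,"ry":0,"rz":0},{"dx":-0.0188,"dy":0,"dz":0.0069,"rx":0,"ry":0,"rz":0},{"dx":-0.0141,"dy":0,"dz":0.0052,"rx":0,"ry":0,"rz":0},{"dx":-0.0141,"dy":0,"dz":0.0052,"rx":0,"ry":0,"rz":0},{"dx":0,"dy":0,"dz":0,"rx":0,"ry":0,"rz":0}]'
python3 -m inch '[{"dx":-0.0094,"dy":0,"dz":0.0034,"rx":0,"ry":0,"rz":0},{"dx":-0.0094,"dy":0,"dz":0.0034,"rx":0,"ry":0,"rz":0},{"dx":-0.0047,"dy":0,"dz":0.0017,"rx":0,"ry":0,"rz":0},{"dx":0,"dy":0,"dz":0,"rx":0,"ry":0,"rz":0}]'
python3 -c "
from h import *
plan([565.4,325.9,135],[0,.342,.94],[0,.94,-.342])
a=snap('scene','scene6.png')['frame'][150:390,400:600,::-1]; cv2.imwrite('pics/c6.png',cv2.resize(a,(500,600)))"
```

```text
clock: 24.8
ee_pos: [565.3, 327.4, 172.7]
ee_rot: [0.58, 0.579, 0.405, -0.406]
contact_force: [0.2, -0.5, -0.7]
grip_width: 21.4
finger_force: 44.9
clock: 25.3
ee_pos: [565.7, 327.3, 148.7]
ee_rot: [0.579, 0.579, 0.405, -0.406]
contact_force: [0.4, 0.8, -1.2]
grip_width: 21.2
finger_force: 44.9
ee [565.7 327.3 148.7] x [-0.     0.343  0.94 ] z [-0.     0.94  -0.343] j [-0.13  0.49  1.83  1.23  1.43 -0.74]
shift in tool now mm [-13.3  -0.3   3.4]
turn deg [-0.  0.  0.] shift in tool after turn [-13.3  -0.3   3.4]
```

View pics/c6.png

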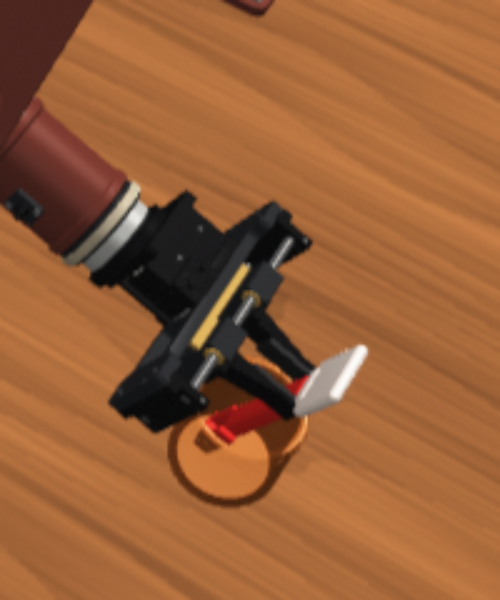

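The loop is inside the jar (crop 222,437), about 14 mm above the floor. I'll creep down to contact.

```bash
python3 -m inch '[{"dx":-0.0047,"dy":0,"dz":0.0017,"rx":0,"ry":0,"rz":0},{"dx":-0.0047,"dy":0,"dz":0.0017,"rx":0,"ry":0,"rz":0},{"dx":0,"dy":0,"dz":0,"rx":0,"ry":0,"rz":0}]'
python3 -m inch '[{"dx":-0.0019,"dy":0,"dz":0.0007,"rx":0,"ry":0,"rz":0},{"dx":0,"dy":0,"dz":0,"rx":0,"ry":0,"rz":0}]'
python3 -m inch '[{"dx":-0.0019,"dy":0,"dz":0.0007,"rx":0,"ry":0,"rz":0},{"dx":0,"dy":0,"dz":0,"rx":0,"ry":0,"rz":0}]'
```

```text
clock: 25.72
ee_pos: [565.6, 327.2, 138.5]
ee_rot: [0.579, 0.579, 0.405, -0.405]
contact_force: [-0.0, -0.2, -0.4]
grip_width: 21.4
finger_force: 44.9
clock: 25.98
ee_pos: [565.9, 327.2, 137.0]
ee_rot: [0.579, 0.58, 0.406, -0.405]
contact_force: [-0.2, 0.0, -0.7]
grip_width: 21.7
finger_force: 44.9
clock: 26.22
ee_pos: [565.8, 327.2, 134.9]
ee_rot: [0.579, 0.58, 0.405, -0.405]
contact_force: [-0.4, -0.4, -0.6]
grip_width: 21.5
finger_force: 44.9
```

```bash
python3 -m inch '[{"dx":-0.0019,"dy":0,"dz":0.0007,"rx":0,"ry":0,"rz":0},{"dx":0,"dy":0,"dz":0,"rx":0,"ry":0,"rz":0}]'
python3 -m inch '[{"dx":-0.0014,"dy":0,"dz":0.0005,"rx":0,"ry":0,"rz":0},{"dx":0,"dy":0,"dz":0,"rx":0,"ry":0,"rz":0}]' | grep -E 'pos|force'
```

```text
clock: 26.48
ee_pos: [566.2, 327.5, 134.1]
ee_rot: [0.579, 0.58, 0.406, -0.406]
contact_force: [-0.2, 0.7, 4.1]
grip_width: 21.7
finger_force: 45.0
ee_pos: [566.4, 327.8, 133.9]
contact_force: [-1.3, 2.6, 9.0]
finger_force: 45.0
```

```bash
python3 -m inch '[{"dx":0,"dy":0,"dz":0,"rx":0,"ry":0,"rz":0},{"dx":0,"dy":0,"dz":0,"rx":0,"ry":0,"rz":0},{"dx":0,"dy":0,"dz":0,"rx":0,"ry":0,"rz":0},{"dx":0,"dy":0,"dz":0,"rx":0,"ry":0,"rz":0},{"dx":0,"dy":0,"dz":0,"rx":0,"ry":0,"rz":0},{"dx":0,"dy":0,"dz":0,"rx":0,"ry":0,"rz":0}]' 0.05
python3 -m inch '[{"dx":0,"dy":0,"dz":-0.01,"rx":0,"ry":0,"rz":0},{"dx":0,"dy":0,"dz":-0.02,"rx":0,"ry":0,"rz":0},{"dx":0,"dy":0,"dz":-0.03,"rx":0,"ry":0,"rz":0},{"dx":0,"dy":0,"dz":-0.04,"rx":0,"ry":0,"rz":0},{"dx":0.01,"dy":0,"dz":-0.04,"rx":0,"ry":0,"rz":0},{"dx":0.03,"dy":-0.02,"dz":-0.04,"rx":0,"ry":0,"rz":0},{"dx":0.03,"dy":-0.04,"dz":-0.03,"rx":0,"ry":0,"rz":0},{"dx":0.03,"dy":-0.04,"dz":0,"rx":0,"ry":0,"rz":0},{"dx":0,"dy":0,"dz":0,"rx":0,"ry":0,"rz":0}]'
python3 - <<'E'
from h import *
a=snap('scene','scene7.png')['frame'][230:390,420:600,::-1]; b=snap('top','top7.png')['frame'][230:400,30:200,::-1]
cv2.imwrite('pics/c7.png',np.hstack([cv2.resize(a,(450,400)),cv2.resize(b,(350,350))[:400] if 0 else cv2.resize(b,(350,400))]))
E
```

```text
clock: 27.48
ee_pos: [565.9, 327.2, 131.5]
ee_rot: [0.579, 0.58, 0.406, -0.405]
contact_force: [0.6, -0.2, -0.9]
grip_width: 73.3
finger_force: 0.0
clock: 28.6
ee_pos: [465.0, 163.1, 299.6]
ee_rot: [0.579, 0.58, 0.406, -0.403]
contact_force: [0.4, -0.2, 0.9]
grip_width: 82.7
finger_force: 0.0
```

View pics/c7.png

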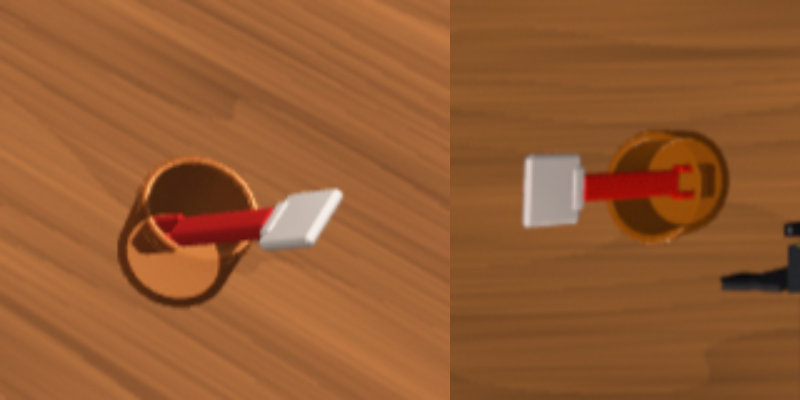

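The jar is upright. The spatula stands in it with the blade up (300,220), loop end down on the floor, leaning on the rim. The robot is clear, so I'm handing in.

```bash
python3 -c "
from cell import env
print(env.job_done())"
```

```text
the job is handed in; nothing more can be done
None
```

The larger spatula is standing in the upright amber jar, blade up and loop end on the floor, leaning on the rim. I laid it flat on the counter, re-gripped it the other way and lowered it in, then handed the job in at about 29 s; no verdict came back.

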